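# Fit the strainer top to the cocktail shaker and draw off its cap

## Robot

A 6-joint arm with a two-finger parallel gripper is mounted at the origin on the work surface. World frame = base frame: x ahead of the robot, y to its left, z up, the work surface at z = 0. Lengths are in m, angles in rad, forces in N, time in s.
With the tool pointing down it reaches from about 0.35 to 0.975 m from the base axis. Payload 4.9 kg.
Tool frame: the origin (TCP) lies on the centre line of the jaws, within the pads' length; the fingertips stand manip.tip_reach ahead of it and the grasp point (between the pads) is the TCP (manip.tip_reach is the distance from the TCP to the fingertips, in m); z points along the fingers, y is the line along which they close (so a half turn about z gives the same grasp; the last joint's range is limited). The gripper opens to 85 mm and grips with 20 to 120 N. Pads are 22 mm wide; open, the fingers measure 114 mm over their backs; the gripper's body (76 mm by 85 mm) begins 54 mm behind the grasp point. The pads swing forward as they close: fully open they stand 13 mm farther back than shut.
Start: joints at [1.153, 0.053, 1.613, -0, 1.476, -0.119], TCP at [0.184, 0.597, 0.25] pointing down, gripper open.
Joint ranges: [-3.01, 3.01], [-1.01, 2.22], [0.06, 2.58], [-1.02, 4.17], [0.09, 2.62], [-3.14, 3.14]. Speed limits (rad/s): [2.57, 2.57, 3.14, 3.14, 3.14, 3.14].

## Interface

Orientations are given as a unit quaternion [w, x, y, z].
In Python, from plant import manip gives the robot as it stands. The module is installed in compiled form; this text tells all that it offers.
- The arm moves only by the tool move_arm, never from a script. Its argument "rows" is a list of rows, each a list of 7 numbers: the shift along the tool's x, y, z in cm, then the turn, a rotation vector about the tool's x, y, z in degrees, then the opening, from -1 (shut) to 1 (fully open). In form: [[tx, ty, tz, ax, ay, az, jaw], ...]. A call has 1 to 20 rows; each row shifts and turns the commanded pose from where the row before left it, along the tool's axes as they then stand; what a row does not reach is not made up. A row lasts 1/12 s, in which the tool goes at most 41.7 mm and 7.16 degrees, less where a joint would pass 70% of its speed; a pose out of reach is approached as far as the arm can. A call is refused whole if a number of a shift passes 4.17 or a number of a turn 7.16, either way. A call with a gripper value outside its range is refused whole. The fingers move at their own pace and stop on an object; the grip force is fixed at half the most. Time passes only in rows, so rows that do not move let the fingers close. It gives the time, the measured TCP pose, the force, the opening and the grip force at its end, in the units of the state.
- manip.state(): the state, without advancing time (a new reading comes with each control period).
- manip.grab_frame(name): name is "side" or "top"; returns a dict with "img" (384x512x3 uint8, blue, green, red), "mtx" (3x3 intrinsics, pixels), "R" (3x3) and "t" (3): a world point X has camera coordinates R X + t. Camera axes: x right, y down, z forward; pixel columns grow to the right and rows downward; lengths in m; the calibration is good to about 2 mm. A picture is of the moment at which its call begins. There is no depth.
- manip.job_done(): hands the job in; it is judged then, once.
The state is a dict: "time": time; "joint_pos": joint angles; "joint_vel": joint speeds; "joint_efforts": joint torques, N m; "tool_pos": TCP position; "tool_rot": TCP orientation; "contact_force": force on the tool from outside, world axes, zero at the start; "ft_torque": the same for the moment, N m; "gripper_width": opening from 0.0 (shut) to 1.0 (fully open); "grasp_force": force on a finger pad.
Only numpy, scipy, OpenCV 4.12 (cv2) and the standard library are available. Lean on these libraries where they do the work, as an engineer would, in place of code of your own. Each camera call takes 0.05 s, during which the arm holds its last target. There are 200 camera calls.

## Task

Get the cocktail shaker on the bar mat ready for straining: lower the strainer top, with its cap on it, onto the open shaker tin so that it is seated fully down all round, and let go of it without dropping it. Then lift the cap alone off the strainer, leaving the strainer seated and undisturbed in the tin. Finish while holding the cap in the gripper right above the strainer, a good 3 cm clear of it (do not put it down), and leave the bottle, tumbler and jigger alone.

Things in the scene. Friction and masses are not known exactly. Their poses are not given: they have to be found in the camera images.
- tin: Shaker tin, loose: open-topped tapered steel beaker, 130 mm high, 58 mm across the foot, 78 mm across the mouth, standing upright on the 4 mm thick black rubber bar mat, about 0.24 kg. Origin: centre of its underside; z is up along its axis; round, yaw means nothing.
- tin_rim (a point): Centre of the tin's mouth, level with its rim, 130 mm above the tin's origin. Inner diameter here 72 mm, narrowing slightly below. The strainer's flange rests on this rim when seated.
- strainer: Strainer top (inner lid), loose steel, round, 0.16 kg, upright on the same mat. Origin: centre of its underside, z up. Upwards: plug skirt 67 mm diameter (62 at its lower edge) 0 to 14 mm, goes inside the tin; flange 79 mm diameter 14 to 18 mm; shoulder 18 to 40 mm narrowing to 48 mm; collar (see its point); neck. Seated, its origin is 14 mm below tin_rim, 116 mm above the tin's origin.
- strainer_collar (a point): Middle of the strainer's straight collar, 51 mm above the strainer's origin: the place to grip the strainer, 48 mm diameter, from 40 to 62 mm above the strainer's origin, just below the cap. Above it, inside the cap: neck 34 mm diameter, 62 to 82 mm, with a perforated dome up to 92 mm.
- cap: Cap (outer lid): plain round steel cup, mouth down, 42 mm outer diameter, 38 mm high, 34 mm deep inside, 0.06 kg. Slipped loosely over the strainer's neck (2 mm play all round), resting on the collar's top: lifting it brings the cap alone, free after 30 mm. Origin: centre of its lower open edge, 62 mm above the strainer's origin while seated; z up.
- bottle: Bystander: tall amber glass bottle, 72 mm diameter, 240 mm high, standing beside the mat. Origin: centre of its underside.
- tumbler: Bystander: clear glass tumbler, 82 mm across the rim, 92 mm high, standing beside the mat. Origin: centre of its underside.
- jigger: Bystander: small steel double-cone measure (jigger), 42 mm across, 78 mm high, standing beyond the mat. Origin: centre of its underside.
Mind the look-alikes: they are no part of the job. Leave any black or turquoise look-alike of the cap alone.

How it is judged:
By the outcome, as a careful person would: the job done as asked, in the order asked, and still so for the second after the job is handed in, while the arm keeps its last pose, push and grip.
It also fails if it takes over 56 s, if anything falls off the work surface, if the arm or the gripper's body presses on something with over 40 N, if the wrist force passes 120 N, or if a joint passes its speed limit or range.

## Working session

There is one attempt and no reset: what is moved stays moved. The work goes in short steps, Python scripts to look and compute and a tool call to move; the robot and the scene stay as the last step left them, time stands still between calls to the robot, and variables do not carry over. Pictures are saved under pics/ and viewed, at most 10 in all, crops included, and the job is handed in when it is done.

Besides the shell and the picture viewer there is one more tool, called after ">>>" by a JSON object that holds its "fn" and its "kwargs". move_arm: Moves the arm, as the interface text tells. Its arguments: {"type":"object","properties":{"rows":{"type":"array","items":{"type":"array","items":{"type":"number"}}}},"required":["rows"]}

```bash
mkdir -p pics; python3 - <<'E'
from plant import manip
import cv2,numpy as np
for n in("side","top"):
    f=manip.grab_frame(n);cv2.imwrite(f"pics/{n}0.png",f["img"]);np.savez(f"{n}0.npz",**f)
    print(n,f["mtx"].tolist(),(-f["R"].T@f["t"]).round(3),f["R"].round(3).tolist())
print(manip.state(),manip.tip_reach)
E
```

```text
side [[360.6765243879647, 0.0, 253.0478249901579], [0.0, 360.6765243879647, 191.53272465557671], [0.0, 0.0, 1.0]] [0.323 0.753 0.984] [[-0.963, -0.268, -0.014], [-0.186, 0.706, -0.683], [0.193, -0.656, -0.73]]
top [[448.6708467844738, 0.0, 262.6414443083477], [0.0, 448.6708467844738, 194.05879870650716], [0.0, 0.0, 1.0]] [ 0.342 -0.009  1.307] [[0.007, -1.0, -0.015], [-0.985, -0.004, -0.171], [0.171, 0.016, -0.985]]
{'time': 0.1, 'joint_pos': array([ 1.15300828e+00,  5.33177145e-02,  1.61415266e+00,  8.01455075e-06,
        1.47599406e+00, -1.18991313e-01]), 'joint_vel': array([-2.78503354e-04, -1.49186033e-03, -2.20452399e-03,  4.59625260e-05,
       -1.52437137e-03, -8.19883395e-04]), 'joint_efforts': array([-7.00432101e-04, -3.94902921e+01, -3.71363175e+01, -1.81320825e-04,
        3.95269773e-03, -2.93698761e-06]), 'tool_pos': array([0.18375956, 0.59682649, 0.24917167]), 'tool_rot': array([-2.52025036e-04,  1.48843544e-01,  9.88860315e-01, -9.01328170e-04]), 'contact_force': array([-0.02684613, -0.07489588, -0.12089934]), 'ft_torque': array([ 0.04844421, -0.0441996 ,  0.02553655]), 'grasp_force': 0.0, 'gripper_width': 0.9965519209396805} 0.019
```

View pics/side0.png

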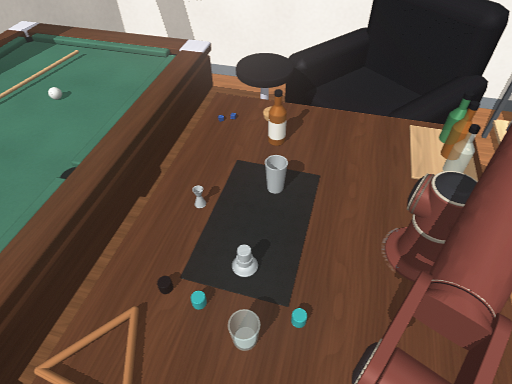

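View pics/top0.png

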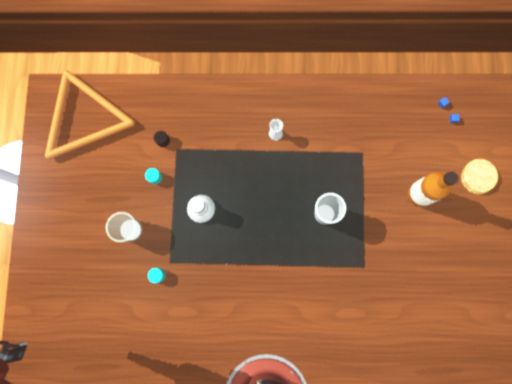

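The side view shows the tin at about (276,173) and the strainer with its cap at about (245,262), both on the mat. In the top view the tin's mouth is at about (330,208) and the strainer at about (201,209). The look-alike caps and the bystanders are all off the mat.

```bash
cat > h.py <<'E'
import cv2,numpy as np
def ray(f,px,z):
    K,R,t=f["mtx"],f["R"],f["t"]; d=R.T@np.linalg.solve(K,[px[0],px[1],1.]); c=-R.T@t
    return c+d*(z-c[2])/d[2]
def proj(f,X):
    p=f["mtx"]@(f["R"]@np.asarray(X)+f["t"]); return p[:2]/p[2]
def blob(img,box,th=70):
    x0,y0,x1,y1=box; g=cv2.cvtColor(img[y0:y1,x0:x1],cv2.COLOR_BGR2GRAY)
    c=max(cv2.findContours((g>th).astype(np.uint8),cv2.RETR_EXTERNAL,cv2.CHAIN_APPROX_NONE)[0],key=cv2.contourArea)
    return c+np.array([x0,y0])
E
python3 - <<'E'
from h import *
T=np.load("top0.npz");S=np.load("side0.npz")
for n,box,z in(("tin",(305,180,358,240),.134),("str",(180,182,222,235),.020)):
    c=blob(T["img"],box);(u,v),r=cv2.minEnclosingCircle(c);e=cv2.fitEllipse(c)
    P=ray(T,(u,v),z);print(n,(u,v),r,e,cv2.boundingRect(c),P.round(4),"diam",np.linalg.norm(ray(T,(u+r,v),z)-ray(T,(u-r,v),z)),"ell",ray(T,e[0],z).round(4))
    for h in (0,.02,.108,.134): print(" side proj",h,proj(S,[P[0],P[1],h]).round(1))
for n,box in(("tin",(255,140,300,205)),("str",(225,235,265,285))):
    print(n,cv2.boundingRect(blob(S["img"],box)))
a=cv2.resize(S["img"][140:290,220:310],None,fx=4,fy=4,interpolation=cv2.INTER_CUBIC)
b=cv2.resize(T["img"][170:245,175:365],None,fx=3,fy=3,interpolation=cv2.INTER_CUBIC)
# one picture: side left, top crops right
o=np.zeros((600,800,3),np.uint8);o[:,:360]=a[:600];
b1=cv2.resize(T["img"][175:240,175:235],None,fx=4.5,fy=4.5);b2=cv2.resize(T["img"][175:240,305:365],None,fx=4.5,fy=4.5)
o[:292,380:650]=b1;o[300:592,380:650]=b2;cv2.imwrite("pics/crop1.png",o)
E
```

```text
tin (332.5718994140625, 209.0944366455078) 37.98981475830078 ((333.3587951660156, 207.49671936035156), (52.86072540283203, 63.572052001953125), 174.33786010742188) (306, 180, 52, 60) [ 0.506  -0.1744  0.134 ] diam 0.1995571702745439 ell [ 0.5103 -0.1766  0.134 ]
 side proj 0 [275.9 187.1]
 side proj 0.02 [276.1 183.4]
 side proj 0.108 [276.9 166.1]
 side proj 0.134 [277.1 160.6]
str (200.5, 208.0) 33.109764099121094 ((199.45005798339844, 207.1999969482422), (46.19993591308594, 62.29194641113281), 2.5657260417938232) (180, 182, 42, 53) [0.5234 0.1919 0.02  ] diam 0.19261400620018065 ell [0.5257 0.195  0.02  ]
 side proj 0 [243.9 268.1]
 side proj 0.02 [243.7 264.6]
 side proj 0.108 [242.7 248.4]
 side proj 0.134 [242.4 243.2]
tin (255, 140, 45, 54)
str (232, 244, 26, 33)
```

View pics/crop1.png

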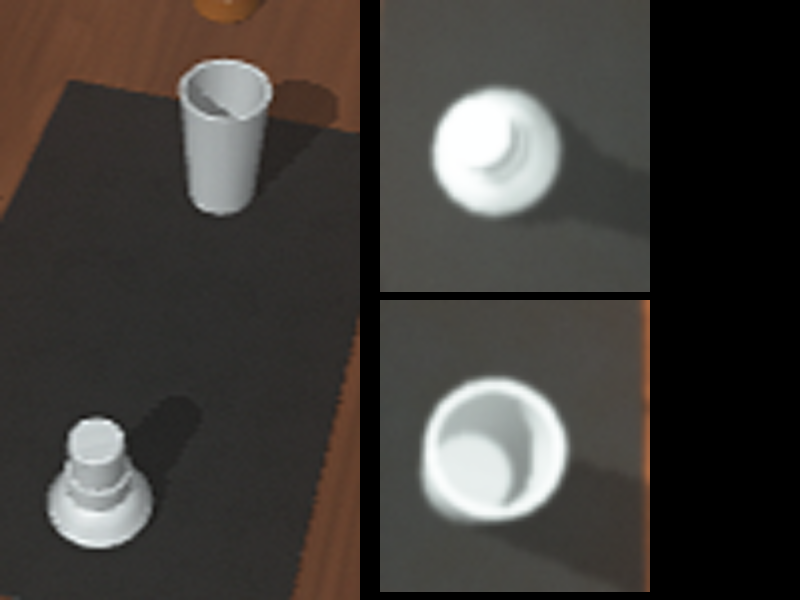

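The crops are clear. In the top view the tin's rim is a bright ring centred near (331,208), with the foot showing at lower left. The strainer's flange circle is centred near (201,208.7). The first threshold was too low, so I'll redo the fits.

```bash
python3 - <<'E'
from h import *
T=np.load("top0.npz");S=np.load("side0.npz")
c=blob(T["img"],(180,182,222,235),125);(u,v),r=cv2.minEnclosingCircle(c);print("str",u,v,r)
Ps=ray(T,(u,v),.020);print(Ps.round(4),"diam",2*r*np.linalg.norm(ray(T,(u+1,v),.02)-Ps))
c=blob(T["img"],(305,180,358,240),125).reshape(-1,2).astype(float)
k=(c-[331,208])@[1,-1]>-10
A=np.c_[2*c[k],np.ones(k.sum())];s=np.linalg.lstsq(A,(c[k]**2).sum(1),rcond=None)[0];r=np.sqrt(s[2]+s[0]**2+s[1]**2)
Pt=ray(T,s[:2],.134);print("tin",s[:2],r,Pt.round(4),"diam",2*r*np.linalg.norm(ray(T,s[:2]+[1,0],.134)-Pt))
for n,box in(("tin",(255,150,300,205)),("str",(225,235,265,285))):
    b=cv2.boundingRect(blob(S["img"],box,125));print("side",n,b)
# predicted side bounding boxes
a=np.linspace(0,2*np.pi,90);circ=lambda P,r,z:np.array([proj(S,[P[0]+r*np.cos(q),P[1]+r*np.sin(q),z]) for q in a])
for P,L in((Pt,((.039,.134),(.029,.004))),(Ps,((.0395,.020),(.021,.104)))):
    for r_,z in L: q=circ(P,r_,z);print(q.min(0).round(1),q.max(0).round(1))
from scipy.spatial.transform import Rotation as Ro
from plant import manip
st=manip.state();w=st["tool_rot"];M=Ro.from_quat([w[1],w[2],w[3],w[0]]).as_matrix();print(M.round(3))
E
```

```text
str 200.14285278320312 208.14285278320312 14.463281631469727
[0.523  0.1929 0.02  ] diam 0.08413367755481005
tin [330.07234989 207.7480908 ] 15.75038011956414 [ 0.5096 -0.1679  0.134 ] diam 0.08278910698092998
side tin (265, 155, 23, 39)
side str (232, 245, 25, 32)
[264.6 154.3] [286.9 169.3]
[266.9 181.9] [282.4 193.1]
[230.9 254.1] [256.6 276.4]
[235.6 243.5] [250.  255.6]
[[-0.956  0.294 -0.001]
 [ 0.294  0.956 -0.002]
 [ 0.    -0.002 -1.   ]]
```

The positions agree with both views and with the known sizes: strainer (0.523, 0.193), tin (0.510, −0.168). Next I'll travel to a point above the strainer and square the yaw.

>>> {"fn": "move_arm", "kwargs": {"rows": [[-1.5, -1.0, 0, 0, 0, 0, 1], [-3.2, -2.05, 0, 0, 0, 0, 1], [-3.2, -2.05, 0, 0, 0, 0, 1], [-3.2, -2.05, 0, 0, 0, 0, 1], [-3.2, -2.05, 0, 0, 0, 0, 1], [-3.2, -2.05, 0, 0, 0, 0, 1], [-3.2, -2.05, 0, 0, 0, 0, 1], [-3.2, -2.05, 0, 0, 0, 0, 1], [-3.2, -2.05, 0, 0, 0, 0, 1], [-3.2, -2.05, 0, 0, 0, 0, 1], [-3.2, -2.05, 0, 0, 0, 0, 1], [-3.2, -2.05, 0, 0, 0, 0, 1], [-3.2, -2.05, 0, 0, 0, 0, 1], [-3.2, -2.05, 0, 0, 0, 0, 1], [-1.2, -1.0, 0, 0, 0, 0, 1], [0, 0, 0, 0, 0, -5.7, 0.4], [0, 0, 0, 0, 0, -5.7, 0.4], [0, 0, 0, 0, 0, -5.7, 0.4], [0, 0, 0, 0, 0, 0, 0.4], [0, 0, 0, 0, 0, 0, 0.4]]}}

```text
time: 1.77
tool_pos: [0.5228, 0.193, 0.2498]
tool_rot: [-0.0, 0.001, 1.0, -0.0]
contact_force: [-0.3, -0.1, 0.2]
gripper_width: 0.7
grasp_force: 0.0
```

```bash
python3 - <<'E'
from h import *
from plant import manip
s=manip.state();print({k:np.round(s[k],4) for k in("time","joint_pos","tool_pos","tool_rot","gripper_width","contact_force")},manip.tip_reach)
f=manip.grab_frame("side");u=proj(f,s["tool_pos"]);print(u,proj(f,s["tool_pos"]-[0,0,.019]))
x,y=u.astype(int);cv2.imwrite("pics/g1.png",cv2.resize(f["img"][y-60:y+90,x-90:x+90],None,fx=4,fy=4,interpolation=cv2.INTER_CUBIC))
E
```

```text
{'time': np.float64(1.7667), 'joint_pos': array([ 0.2201, -0.1079,  1.7712, -0.    ,  1.4792, -1.3478]), 'tool_pos': array([0.5228, 0.193 , 0.2498]), 'tool_rot': array([-4.0e-04,  1.5e-03,  1.0e+00, -1.0e-04]), 'gripper_width': np.float64(0.6997), 'contact_force': array([-0.313 , -0.1166,  0.1542])} 0.019
[240.88187638 217.89813577] [241.16210956 222.41795969]
```

View pics/g1.png

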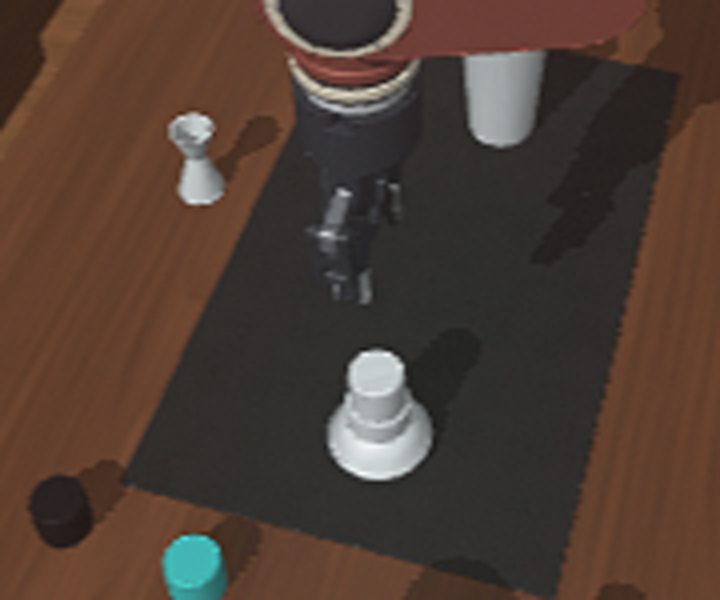

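The gripper is above the strainer and square to the world axes. The near fingertip is at crop (360,300) and the strainer with its cap is below at (378,410). I'll descend to TCP z ≈ 0.065, which puts the tips just above the shoulder.

>>> {"fn": "move_arm", "kwargs": {"rows": [[0, 0, 2, 0, 0, 0, 0.4], [0, 0, 3.5, 0, 0, 0, 0.4], [0, 0, 3.5, 0, 0, 0, 0.4], [0, 0, 3.5, 0, 0, 0, 0.4], [0, 0, 2.5, 0, 0, 0, 0.4], [0, 0, 1.5, 0, 0, 0, 0.4], [0, 0, 1, 0, 0, 0, 0.4], [0, 0, 0.5, 0, 0, 0, 0.4], [0, 0, 0.5, 0, 0, 0, 0.4], [0, 0, 0, 0, 0, 0, 0.4], [0, 0, 0, 0, 0, 0, 0.4]]}}

```text
time: 2.73
tool_pos: [0.5238, 0.1933, 0.0664]
tool_rot: [0.001, 0.0, 1.0, 0.0]
contact_force: [0.5, -0.1, 0.2]
gripper_width: 0.696
grasp_force: 0.0
```

```bash
python3 - <<'E'
from h import *
from plant import manip
s=manip.state();print(np.round(s["tool_pos"],4),s["contact_force"])
f=manip.grab_frame("side");g=manip.grab_frame("top")
u=proj(f,s["tool_pos"]).astype(int);v=proj(g,s["tool_pos"]).astype(int);o=np.zeros((400,800,3),np.uint8)
for k,(m,p) in enumerate(((f["img"],u),(g["img"],v))): o[:,k*400:k*400+400]=cv2.resize(m[p[1]-40:p[1]+40,p[0]-40:p[0]+40],(400,400),interpolation=cv2.INTER_CUBIC)
cv2.imwrite("pics/g2.png",o)
E
```

```text
[0.5238 0.1933 0.0664] [ 0.47244894 -0.08834967  0.17984381]
```

View pics/g2.png

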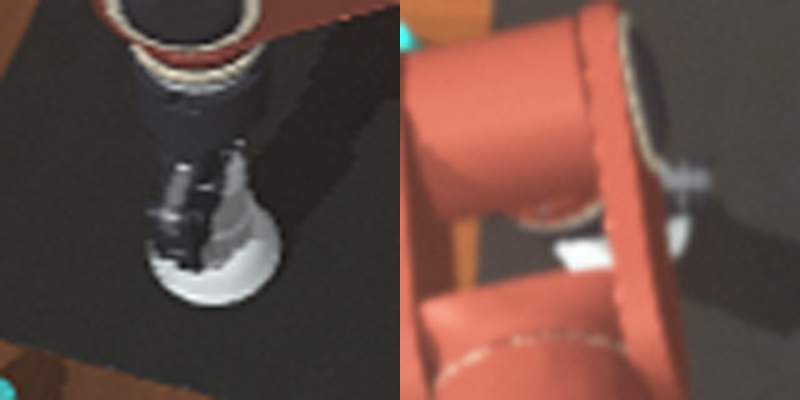

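The side crop shows the fingers around the collar and the cap hidden in the gripper. Nothing has been touched and the forces are near zero. Closing now.

>>> {"fn": "move_arm", "kwargs": {"rows": [[0, 0, 0, 0, 0, 0, 0.25], [0, 0, 0, 0, 0, 0, 0.2], [0, 0, 0, 0, 0, 0, 0.12], [0, 0, 0, 0, 0, 0, 0.05], [0, 0, 0, 0, 0, 0, -0.1], [0, 0, 0, 0, 0, 0, -1], [0, 0, 0, 0, 0, 0, -1], [0, 0, 0, 0, 0, 0, -1], [0, 0, 0, 0, 0, 0, -1]]}}

```text
time: 3.58
tool_pos: [0.5236, 0.1929, 0.0665]
tool_rot: [0.0, 0.0, 1.0, -0.0]
contact_force: [-2.1, -1.5, 4.7]
gripper_width: 0.536
grasp_force: 60.4
```

>>> {"fn": "move_arm", "kwargs": {"rows": [[0, 0, -0.3, 0, 0, 0, -1], [0, 0, -0.6, 0, 0, 0, -1], [0, 0, -1, 0, 0, 0, -1], [0, 0, -1.5, 0, 0, 0, -1], [0, 0, -2, 0, 0, 0, -1], [0, 0, -2, 0, 0, 0, -1], [0, 0, -2, 0, 0, 0, -1], [0, 0, -2, 0, 0, 0, -1], [0, 0, -2, 0, 0, 0, -1], [0, 0, -2, 0, 0, 0, -1], [0, 0, -1.5, 0, 0, 0, -1], [0, 0, -1, 0, 0, 0, -1], [0, 0, -0.5, 0, 0, 0, -1], [0, 0, 0, 0, 0, 0, -1], [0, 0, 0, 0, 0, 0, -1]]}}

```text
time: 4.83
tool_pos: [0.5226, 0.193, 0.2486]
tool_rot: [-0.001, 0.0, 1.0, -0.0]
contact_force: [-0.2, 0.1, -2.6]
gripper_width: 0.535
grasp_force: 61.6
```

```bash
python3 - <<'E'
from h import *
from plant import manip
s=manip.state();print(np.round(s["tool_pos"],4),s["contact_force"],s["gripper_width"])
f=manip.grab_frame("side");np.savez("side3.npz",**f)
P=s["tool_pos"];u=proj(f,P).astype(int)
a=np.linspace(0,2*np.pi,90)
for r,h in((.0395,-.0465),):
    q=np.array([proj(f,P+[r*np.cos(t),r*np.sin(t),h]) for t in a]);print("pred flange",q.min(0),q.max(0))
m=cv2.resize(f["img"][u[1]-60:u[1]+60,u[0]-75:u[0]+75],None,fx=5,fy=5,interpolation=cv2.INTER_CUBIC)
cv2.polylines(m,[((q-(u-[75,60]))*5).astype(np.int32)],True,(0,255,0),1)
cv2.imwrite("pics/g3.png",m)
E
```

```text
[0.5226 0.193  0.2486] [-0.20452046  0.07403816 -2.62555681] 0.534926266427867
pred flange [227.02872542 217.65952432] [256.21093263 241.05237024]
```

View pics/g3.png

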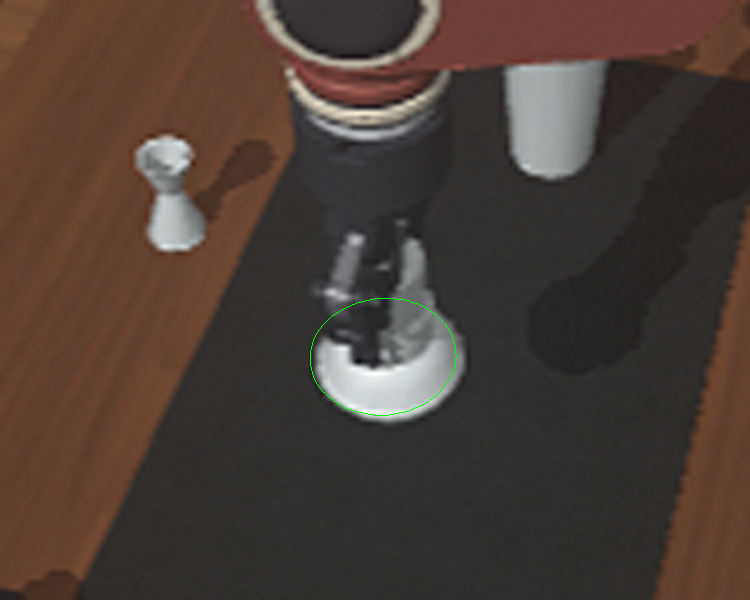

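The strainer is held level, with its flange within about 1 px of the prediction drawn at crop (385,357). The 2.6 N load matches the strainer plus cap. Moving over to the tin.

>>> {"fn": "move_arm", "kwargs": {"rows": [[0.1, -1, 0, 0, 0, 0, -1], [0.1, -2, 0, 0, 0, 0, -1], [0.1, -2.8, 0, 0, 0, 0, -1], [0.1, -2.8, 0, 0, 0, 0, -1], [0.1, -2.8, 0, 0, 0, 0, -1], [0.1, -2.8, 0, 0, 0, 0, -1], [0.1, -2.8, 0, 0, 0, 0, -1], [0.1, -2.8, 0, 0, 0, 0, -1], [0.1, -2.8, 0, 0, 0, 0, -1], [0.1, -2.8, 0, 0, 0, 0, -1], [0.1, -2.8, 0, 0, 0, 0, -1], [0.1, -2.8, 0, 0, 0, 0, -1], [0.1, -2.4, 0, 0, 0, 0, -1], [0, -1.6, 0, 0, 0, 0, -1], [0, -1.1, 0, 0, 0, 0, -1], [0, 0, 0, 0, 0, 0, -1], [0, 0, 0, 0, 0, 0, -1]]}}

```text
time: 6.3
tool_pos: [0.5094, -0.1679, 0.2486]
tool_rot: [-0.001, 0.001, 1.0, 0.001]
contact_force: [0.2, -0.2, -2.7]
gripper_width: 0.538
grasp_force: 61.9
```

```bash
cat > look.py <<'E'
import sys
from h import *
from plant import manip
s=manip.state();print(np.round(s["tool_pos"],4),s["tool_rot"].round(4),s["contact_force"].round(2))
P=s["tool_pos"];o=np.zeros((400,800,3),np.uint8)
a=np.linspace(0,2*np.pi,90)
for k,n in enumerate(("side","top")):
    f=manip.grab_frame(n);np.savez(f"{n}_{sys.argv[1]}.npz",**f)
    p=proj(f,P).astype(int)+[0,10]
    m=cv2.resize(f["img"][p[1]-40:p[1]+40,p[0]-40:p[0]+40],(400,400),interpolation=cv2.INTER_CUBIC)
    for C,c in((P+[0,0,-.0465],(0,255,0)),(np.array([.5096,-.1679,.134]),(0,0,255))):
        q=np.array([proj(f,C+[.0392*np.cos(t),.0392*np.sin(t),0]) for t in a])
        cv2.polylines(m,[np.rint((q-(p-40)+.5)*5).astype(np.int32)],True,c,1)
    o[:,k*400:k*400+400]=m
cv2.imwrite(f"pics/{sys.argv[1]}.png",o)
E
python3 look.py g4
```

```text
[ 0.5094 -0.1679  0.2486] [-6.e-04  6.e-04  1.e+00  6.e-04] [ 0.21 -0.16 -2.73]
```

View pics/g4.png

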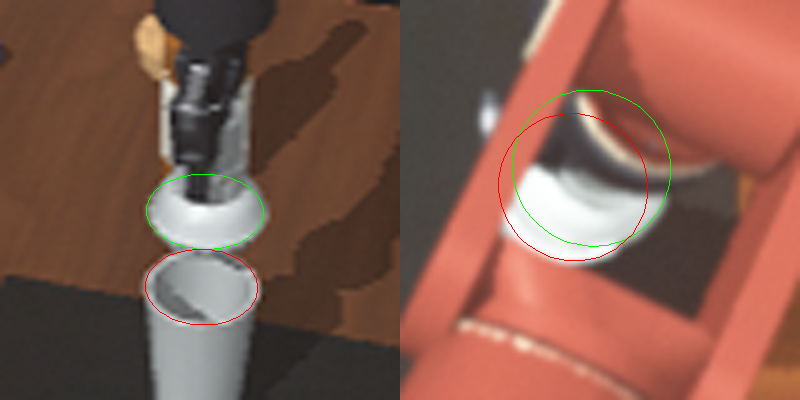

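In the side crop the flange (205,212) is centred over the rim (202,287) to within about 1 mm. I'll nudge slightly and lower to just above entry, then continue in small steps while watching the force.

>>> {"fn": "move_arm", "kwargs": {"rows": [[-0.1, 0, 0.5, 0, 0, 0, -1], [0, 0, 1, 0, 0, 0, -1], [0, 0, 1, 0, 0, 0, -1], [0, 0, 1, 0, 0, 0, -1], [0, 0, 0.7, 0, 0, 0, -1], [0, 0, 0.5, 0, 0, 0, -1], [0, 0, 0.3, 0, 0, 0, -1], [0, 0, 0.3, 0, 0, 0, -1], [0, 0, 0.2, 0, 0, 0, -1], [0, 0, 0.2, 0, 0, 0, -1], [0, 0, 0, 0, 0, 0, -1]]}}

```text
time: 7.32
tool_pos: [0.5109, -0.168, 0.1922]
tool_rot: [-0.0, 0.0, 1.0, -0.0]
contact_force: [-0.4, -0.3, -1.9]
gripper_width: 0.535
grasp_force: 61.9
```

>>> {"fn": "move_arm", "kwargs": {"rows": [[0, 0, 0.1, 0, 0, 0, -1], [0, 0, 0.1, 0, 0, 0, -1], [0, 0, 0.1, 0, 0, 0, -1], [0, 0, 0.1, 0, 0, 0, -1], [0, 0, 0, 0, 0, 0, -1]]}}

```text
time: 7.73
tool_pos: [0.5108, -0.1679, 0.1881]
tool_rot: [-0.0, 0.0, 1.0, 0.0]
contact_force: [0.3, 0.4, -1.7]
gripper_width: 0.539
grasp_force: 61.9
```

>>> {"fn": "move_arm", "kwargs": {"rows": [[0, 0, 0.1, 0, 0, 0, -1], [0, 0, 0.1, 0, 0, 0, -1], [0, 0, 0.1, 0, 0, 0, -1], [0, 0, 0.1, 0, 0, 0, -1], [0, 0, 0, 0, 0, 0, -1]]}}

```text
time: 8.15
tool_pos: [0.5107, -0.1679, 0.184]
tool_rot: [-0.0, 0.0, 1.0, 0.0]
contact_force: [0.4, -0.1, -2.3]
gripper_width: 0.536
grasp_force: 61.9
```

>>> {"fn": "move_arm", "kwargs": {"rows": [[0, 0, 0.05, 0, 0, 0, -1], [0, 0, 0.05, 0, 0, 0, -1], [0, 0, 0, 0, 0, 0, -1]]}}

```text
time: 8.4
tool_pos: [0.5108, -0.1679, 0.1832]
tool_rot: [-0.0, 0.0, 1.0, 0.0]
contact_force: [1.1, 0.7, -1.2]
gripper_width: 0.539
grasp_force: 61.9
```

>>> {"fn": "move_arm", "kwargs": {"rows": [[0, 0, 0.05, 0, 0, 0, -1], [0, 0, 0, 0, 0, 0, -1]]}}

```text
time: 8.57
tool_pos: [0.5109, -0.168, 0.1828]
tool_rot: [0.0, 0.0, 1.0, -0.0]
contact_force: [0.6, 0.1, -1.8]
gripper_width: 0.539
grasp_force: 61.9
```

>>> {"fn": "move_arm", "kwargs": {"rows": [[0, 0, 0.05, 0, 0, 0, -1], [0, 0, 0, 0, 0, 0, -1]]}}

```text
time: 8.73
tool_pos: [0.511, -0.168, 0.1827]
tool_rot: [0.0, 0.0, 1.0, -0.0]
contact_force: [-0.8, 0.6, 0.5]
gripper_width: 0.536
grasp_force: 61.9
```

>>> {"fn": "move_arm", "kwargs": {"rows": [[0, 0, 0.05, 0, 0, 0, -1], [0, 0, 0, 0, 0, 0, -1]]}}

```text
time: 8.9
tool_pos: [0.5113, -0.1681, 0.1827]
tool_rot: [0.001, 0.0, 1.0, -0.0]
contact_force: [-1.2, 1.0, 3.3]
gripper_width: 0.539
grasp_force: 62.3
```

It made contact at 0.1827, and the expected seat is 0.1825. I'll press slightly more, then look.

>>> {"fn": "move_arm", "kwargs": {"rows": [[0, 0, 0.05, 0, 0, 0, -1], [0, 0, 0.03, 0, 0, 0, -1], [0, 0, 0, 0, 0, 0, -1]]}}

```text
time: 9.15
tool_pos: [0.5116, -0.1681, 0.1827]
tool_rot: [0.001, 0.0, 1.0, -0.0]
contact_force: [-1.4, 0.6, 6.0]
gripper_width: 0.543
grasp_force: 62.7
```

```bash
python3 look.py g5
```

```text
[ 0.5116 -0.1681  0.1827] [ 1.e-03  2.e-04  1.e+00 -3.e-04] [-1.36  0.6   6.05]
```

View pics/g5.png

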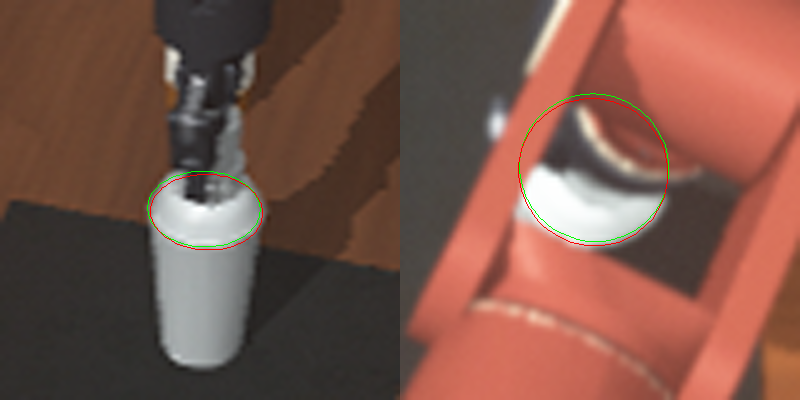

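The side crop shows the flange sitting on the rim all round, with both ellipses coinciding at (205,210), and the tin upright. I'll relieve the push and release slowly.

>>> {"fn": "move_arm", "kwargs": {"rows": [[0, 0, -0.1, 0, 0, 0, -1], [0, 0, 0, 0, 0, 0, -1], [0, 0, 0, 0, 0, 0, 0.1], [0, 0, 0, 0, 0, 0, 0.15], [0, 0, 0, 0, 0, 0, 0.2], [0, 0, 0, 0, 0, 0, 0.3], [0, 0, 0, 0, 0, 0, 0.4], [0, 0, 0, 0, 0, 0, 0.4]]}}

```text
time: 9.92
tool_pos: [0.5107, -0.1679, 0.1816]
tool_rot: [-0.0, 0.0, 1.0, 0.0]
contact_force: [-0.1, -0.5, 0.1]
gripper_width: 0.699
grasp_force: 0.0
```

Released cleanly. I'll rise 2.6 cm to cap height and close gently.

>>> {"fn": "move_arm", "kwargs": {"rows": [[0, 0, -0.3, 0, 0, 0, 0.4], [0, 0, -0.7, 0, 0, 0, 0.4], [0, 0, -0.8, 0, 0, 0, 0.4], [0, 0, -0.6, 0, 0, 0, 0.4], [0, 0, -0.2, 0, 0, 0, 0.4], [0, 0, 0, 0, 0, 0, 0.3], [0, 0, 0, 0, 0, 0, 0.2], [0, 0, 0, 0, 0, 0, 0.1], [0, 0, 0, 0, 0, 0, 0.04], [0, 0, 0, 0, 0, 0, 0.0], [0, 0, 0, 0, 0, 0, -0.04], [0, 0, 0, 0, 0, 0, -0.08], [0, 0, 0, 0, 0, 0, -0.12], [0, 0, 0, 0, 0, 0, -0.16], [0, 0, 0, 0, 0, 0, -0.3], [0, 0, 0, 0, 0, 0, -1], [0, 0, 0, 0, 0, 0, -1], [0, 0, 0, 0, 0, 0, -1]]}}

```text
time: 11.42
tool_pos: [0.5109, -0.1679, 0.208]
tool_rot: [-0.0, 0.0, 1.0, 0.0]
contact_force: [-0.4, 0.2, -0.4]
gripper_width: 0.467
grasp_force: 60.3
```

>>> {"fn": "move_arm", "kwargs": {"rows": [[0, 0, -0.1, 0, 0, 0, -1], [0, 0, -0.2, 0, 0, 0, -1], [0, 0, -0.3, 0, 0, 0, -1], [0, 0, -0.4, 0, 0, 0, -1], [0, 0, -0.5, 0, 0, 0, -1], [0, 0, -0.5, 0, 0, 0, -1], [0, 0, -0.5, 0, 0, 0, -1], [0, 0, -0.5, 0, 0, 0, -1], [0, 0, -0.5, 0, 0, 0, -1], [0, 0, -0.6, 0, 0, 0, -1], [0, 0, -0.7, 0, 0, 0, -1], [0, 0, -0.7, 0, 0, 0, -1], [0, 0, -0.7, 0, 0, 0, -1], [0, 0, -0.6, 0, 0, 0, -1], [0, 0, -0.4, 0, 0, 0, -1], [0, 0, -0.3, 0, 0, 0, -1], [0, 0, 0, 0, 0, 0, -1], [0, 0, 0, 0, 0, 0, -1]]}}

```text
time: 12.92
tool_pos: [0.5108, -0.1679, 0.283]
tool_rot: [-0.0, 0.0, 1.0, 0.0]
contact_force: [0.5, 0.3, -1.1]
gripper_width: 0.473
grasp_force: 60.4
```

```bash
python3 - <<'E'
from h import *
from plant import manip
s=manip.state();print(s["tool_pos"].round(4),s["contact_force"].round(2),s["gripper_width"])
f=manip.grab_frame("side");u=proj(f,[.51,-.168,.2]).astype(int)
cv2.imwrite("pics/g6.png",cv2.resize(f["img"][max(0,u[1]-65):u[1]+65,u[0]-60:u[0]+60],None,fx=4.5,fy=4.5,interpolation=cv2.INTER_CUBIC))
E
```

```text
[ 0.5108 -0.1679  0.283 ] [ 0.51  0.31 -1.11] 0.4728182473956776
```

View pics/g6.png

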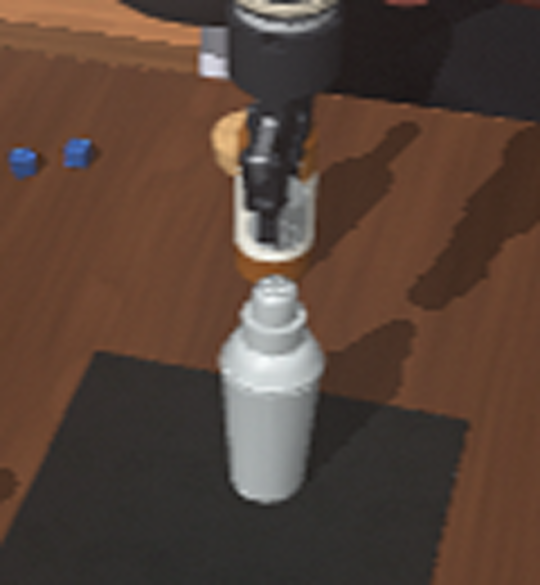

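The strainer is seated level in the upright tin with its bare neck and dome showing at (273,300). The cap is in the gripper at about (290,230), roughly 4.5 cm clear. Handing in.

```bash
python3 -c "
from plant import manip
print(manip.job_done())"
```

```text
the job is handed in; nothing more can be done
None
```

The strainer is seated in the tin, the cap alone is held about 4.5 cm above it, the bystanders and look-alikes were left alone, and the job was handed in at about 13 s (no verdict was returned).

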